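# Rack the hole saws in order of diameter

### The job

Put the four loose hole saws away on the marked wooden rack in order of diameter: one standing upright, shank up, centred on each of the four rings, the widest nearest the dark stop block and then ever narrower, the narrowest farthest from the block. Leave all four standing still and released.

Things in the scene. Friction and masses are not known exactly. Their poses are not given: they have to be found in the camera images.
- saw26: Loose steel hole saw, 26 mm in diameter, about 80 g, standing teeth down: a round cup 26 mm across, 38 mm tall; on it a dark collar 21 mm across, 10 mm tall; on that a round vertical shank 11 mm across, 36 mm tall, the natural grip (48 to 84 mm up). Origin: centre of its underside; z up along the shank. The four start on the bench in front of the rack, in any order.
- saw38: Loose steel hole saw, 38 mm in diameter, about 110 g, standing teeth down: a round cup 38 mm across, 38 mm tall; on it a dark collar 21 mm across, 10 mm tall; on that a round vertical shank 11 mm across, 36 mm tall, the natural grip (48 to 84 mm up). Origin: centre of its underside; z up along the shank. The four start on the bench in front of the rack, in any order.
- saw50: Loose steel hole saw, 50 mm in diameter, about 150 g, standing teeth down: a round cup 50 mm across, 38 mm tall; on it a dark collar 21 mm across, 10 mm tall; on that a round vertical shank 11 mm across, 36 mm tall, the natural grip (48 to 84 mm up). Origin: centre of its underside; z up along the shank. The four start on the bench in front of the rack, in any order.
- saw64: Loose steel hole saw, 64 mm in diameter, about 200 g, standing teeth down: a round cup 64 mm across, 38 mm tall; on it a dark collar 21 mm across, 10 mm tall; on that a round vertical shank 11 mm across, 36 mm tall, the natural grip (48 to 84 mm up). Origin: centre of its underside; z up along the shank. The four start on the bench in front of the rack, in any order.
- rack: Light wooden board fixed on the bench, 90 mm deep (its x) by 420 mm long (its y) by 18 mm thick; its top face carries the row of four circles along its centre line. Origin: centre of its underside; z up; y along the row. It may lie turned by up to 0.2 rad.
- mark_a: One of four identical dark rings drawn flat on the rack's top, 69 mm across, 75 mm from the next, in one row along the rack's length. Origin: its centre, on the rack's top face (18 mm above the bench). The letters say nothing of the order: any of the four may be at any place in the row.
- mark_b: One of four identical dark rings drawn flat on the rack's top, 69 mm across, 75 mm from the next, in one row along the rack's length. Origin: its centre, on the rack's top face (18 mm above the bench). The letters say nothing of the order: any of the four may be at any place in the row.
- mark_c: One of four identical dark rings drawn flat on the rack's top, 69 mm across, 75 mm from the next, in one row along the rack's length. Origin: its centre, on the rack's top face (18 mm above the bench). The letters say nothing of the order: any of the four may be at any place in the row.
- mark_d: One of four identical dark rings drawn flat on the rack's top, 69 mm across, 75 mm from the next, in one row along the rack's length. Origin: its centre, on the rack's top face (18 mm above the bench). The letters say nothing of the order: any of the four may be at any place in the row.
- stop: Dark wooden stop block fixed upright across one end of the rack (either end): 90 mm along the rack's x, 22 mm along its y, 50 mm tall above the rack's top. Origin: centre of its underside, on the rack's centre line, 75 mm from the centre of the nearest ring: the rings are 75, 150, 225 and 300 mm from it. The other end has only a small flat metal plate.

How it is judged:
By the outcome, as a careful person would: the job done as asked, in the order asked, and still so for the second after the job is handed in, with the robot touching nothing.
It also fails if it takes over 106 s, if anything falls off the work surface, if the arm or the gripper's body presses on something with over 40 N, if the wrist force passes 120 N, or if a joint passes its speed limit or range.

### The arm

A 7-joint arm with a two-finger parallel gripper is mounted at the origin on the work surface. World frame = base frame: x ahead of the robot, y to its left, z up, the work surface at z = 0. Lengths are in m, angles in degrees, forces in N, time in s.
With the tool pointing down it reaches from about 0.425 to 0.95 m from the base axis. Payload 16.7 kg.
Tool frame: the origin (TCP) lies midway between the tips of the shut fingers; the grasp point (between the pads) lies 19 mm behind it; z points along the fingers, y is the line along which they close (so a half turn about z gives the same grasp; the last joint's range is limited). The gripper opens to 94 mm and grips with 3 to 60 N. Pads are 16 mm wide; open, the fingers measure 119 mm over their backs; the gripper's body (75 mm by 177 mm) begins 78 mm behind the grasp point.
Start: joints at [55.548, 24.414, 4.234, 92.017, -1.954, 63.644, -3.845], TCP at [0.295, -0.607, 0.205] pointing down, gripper open.
Joint ranges: [-163.25, 163.25], [-28.42, 122.38], [-70.27, 78.77], [12.13, 141.07], [-58.53, 238.53], [9.26, 117.41], [-156.51, 156.51]. Speed limits (degrees/s): [108.29, 108.29, 136.94, 136.94, 172.46, 172.46, 172.46].

### API

Orientations are given as a 3x3 rotation matrix whose columns are the frame's x, y, z axes.
In Python, from workcell import manip, eyes gives the robot as it stands. The module is installed in compiled form; this text tells all that it offers.
- The arm moves only by the tool arm_command, never from a script. Its argument "commands" is a list of rows, each a list of 5 numbers: the shift along the tool's x, y, z in units of 50 mm (1.0 is 50 mm), then the turn about the tool's z in units of 6 degrees (1.0 is 6 degrees), then the opening, from -1 (shut) to 1 (fully open). A call has 1 to 5 rows; each row shifts and turns the commanded pose from where the row before left it, along the tool's axes as they then stand; what a row does not reach is not made up. A row lasts 1/8 s, in which the tool goes at most 62.5 mm and 10.7 degrees, less where a joint would pass 70% of its speed; a pose out of reach is approached as far as the arm can. A call is refused whole if a number of a shift passes 1 or a number of a turn 1, either way. A call with a gripper value outside its range is refused whole. The fingers move at their own pace and stop on an object; the grip force is fixed at half the most. Time passes only in rows, so rows that do not move let the fingers close. It gives the time, the measured TCP pose, the force, the opening and the grip force at its end, in the units of the state.
- manip.get_obs(): the state, without advancing time (a new reading comes with each control period).
- eyes.snapshot(name): name is "side" or "top" or "wrist"; returns a dict with "color" (384x512x3 uint8, red, green, blue), "vertical_fov" (degrees; the focal length in pixels is half the picture's height over the tangent of half this angle, whatever the lens; pixels are square), "cx", "cy" (the principal point, pixels), "k1" (the pictures are not rectified: a ray, as slopes to the right and down, at radius r is drawn at 1 + k1 r^2 times it, then the intrinsics apply), "origin" and "rotation" of the camera in the world; the wrist camera has in their place "T_tool_cam" (4x4, takes a point from camera to tool coordinates, whose origin is the TCP and whose axes are the flange's). Camera axes: x right, y down, z forward; pixel columns grow to the right and rows downward; lengths in m; the calibration is good to about 2 mm. A picture is of the moment at which its call begins: read the wrist's pose just before it. There is no depth.
- manip.job_done(): hands the job in; it is judged then, once.
The state is a dict: "time_s": time; "joint_pos": joint angles; "qvel": joint speeds; "joint_torque": joint torques, N m; "eef_pos": TCP position; "tcp_rot": TCP orientation; "wrist_force": force on the tool from outside, world axes, zero at the start; "torque": the same for the moment, N m; "gripper_width": finger opening in m; "finger_force": force on a finger pad.
Only numpy, scipy, OpenCV 4.12 (cv2) and the standard library are available. Lean on these libraries where they do the work, as an engineer would, in place of code of your own. Each camera call takes 0.05 s, during which the arm holds its last target. There are 200 camera calls.

## Working session

There is one attempt and no reset: what is moved stays moved. The work goes in short steps, Python scripts to look and compute and a tool call to move; the robot and the scene stay as the last step left them, time stands still between calls to the robot, and variables do not carry over. Pictures are saved under pics/ and viewed, at most 14 in all, crops included, and the job is handed in when it is done.

Besides the shell and the picture viewer there is one more tool, called after "Request:" by a JSON object that holds its "name" and its "arguments", one argument or row to a line. arm_command: Moves the arm, as the interface text tells. Its arguments: {"type":"object","properties":{"commands":{"type":"array","items":{"type":"array","items":{"type":"number"}}}},"required":["commands"]}

```bash
mkdir -p pics; cat > h.py <<'E'
import numpy as np, cv2
from workcell import manip, eyes
def cam(s):
    h=s["color"].shape[0]; f=h/2/np.tan(np.radians(s["vertical_fov"])/2)
    return f
def pose(s,o=None):
    if "origin" in s: return np.array(s["origin"]),np.array(s["rotation"])
    T=np.array(s["T_tool_cam"]); R=np.array(o["tcp_rot"])
    return np.array(o["eef_pos"])+R@T[:3,3], R@T[:3,:3]
def ray(s,u,v,o=None):
    f=cam(s); d=np.array([(u-s["cx"])/f,(v-s["cy"])/f]); q=d.copy()
    for _ in range(30): q=d/(1+s["k1"]*(q@q))
    p,R=pose(s,o); r=R@np.array([q[0],q[1],1]); return p,r
def onz(s,u,v,z,o=None):
    p,r=ray(s,u,v,o); return p+r*(z-p[2])/r[2]
def proj(s,P,o=None):
    p,R=pose(s,o); c=R.T@(np.array(P)-p); q=c[:2]/c[2]
    q=q*(1+s["k1"]*(q@q)); return q*cam(s)+[s["cx"],s["cy"]]
def snap(n,fn=None):
    s=eyes.snapshot(n)
    if fn: cv2.imwrite(f"pics/{fn}.png",s["color"][:,:,::-1])
    return s
E
python3 - <<'E'
from h import *
o=manip.get_obs(); print({k:np.round(v,3).tolist() for k,v in o.items()})
for n in("top","side","wrist"):
    s=snap(n,n+"0"); print(n,{k:np.round(v,3).tolist() for k,v in s.items() if k!="color"})
a=[cv2.imread(f"pics/{n}0.png") for n in("top","side")]
cv2.imwrite("pics/top0b.png",cv2.resize(a[0],(800,600)))
E
```

```text
{'time_s': 0.0, 'joint_pos': [55.546, 24.448, 4.232, 92.052, -1.953, 63.643, -3.845], 'qvel': [0.034, -0.09, 0.043, -0.009, -0.055, 0.039, 0.033], 'joint_torque': [0.001, -93.581, 3.667, -45.42, -0.049, 0.02, 0.0], 'eef_pos': [0.294, -0.607, 0.205], 'tcp_rot': [[0.9, 0.437, -0.001], [0.437, -0.9, 0.001], [-0.0, -0.001, -1.0]], 'wrist_force': [-0.1, -0.248, 0.081], 'torque': [0.06, 0.006, -0.021], 'finger_force': 0.0, 'gripper_width': 0.094}
top {'vertical_fov': 50.234, 'cx': 259.086, 'cy': 189.925, 'k1': -0.041, 'origin': [0.46, -0.012, 0.989], 'rotation': [[0.02, -0.994, 0.11], [-1.0, -0.021, -0.008], [0.01, -0.11, -0.994]]}
side {'vertical_fov': 49.277, 'cx': 258.421, 'cy': 195.0, 'k1': -0.028, 'origin': [0.063, -0.48, 0.554], 'rotation': [[0.681, -0.449, 0.579], [-0.732, -0.394, 0.556], [-0.022, -0.802, -0.597]]}
wrist {'vertical_fov': 67.388, 'cx': 257.183, 'cy': 194.02, 'k1': -0.041, 'T_tool_cam': [[0.0, -0.961, -0.276, 0.081], [1.0, 0.0, 0.001, -0.001], [-0.001, -0.276, 0.961, -0.179], [0.0, 0.0, 0.0, 1.0]]}
```

View pics/top0.png

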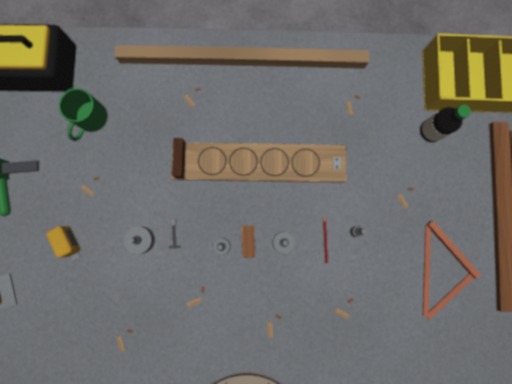

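View pics/side0.png

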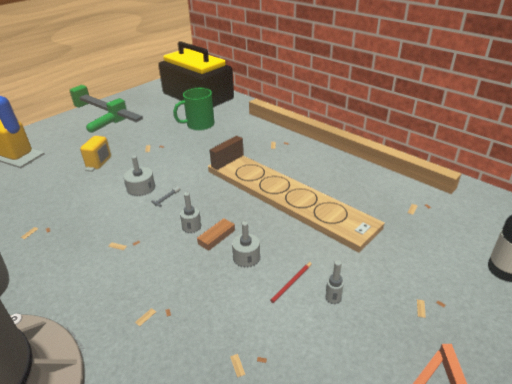

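Top view: the rack runs along y with the dark stop at left (178,158). The rings are at about (212,161), (243,161), (274,161) and (305,162). The saws are 64 at (139,240), 38 at (222,246), 50 at (284,242) and 26 at (357,231). The side view shows the same layout, with all four saws upright.

```bash
cat > m.py <<'E'
from h import *
s=snap("top"); g=cv2.cvtColor(s["color"],cv2.COLOR_RGB2GRAY)
hsv=cv2.cvtColor(s["color"],cv2.COLOR_RGB2HSV)
roi=g[135:190,165:355]
S=4; b=cv2.resize(roi,None,fx=S,fy=S,interpolation=cv2.INTER_CUBIC)
m=(b<105).astype(np.uint8)
cs,h=cv2.findContours(m,cv2.RETR_CCOMP,cv2.CHAIN_APPROX_NONE)
for c in cs:
    if len(c)<60: continue
    (x,y),(w,hh),a=cv2.fitEllipse(c); u=(x+.5)/S-.5+165; v=(y+.5)/S-.5+135
    print("rack",round(u,1),round(v,1),"ax",round(w/S,1),round(hh/S,1),np.round(onz(s,u,v,.018),4))
t=snap("side")
crops=[]
for (u,v) in [(139,240),(222,246),(284,242),(357,231)]:
    crops.append(cv2.resize(s["color"][v-22:v+22,u-22:u+22],(260,260),interpolation=cv2.INTER_CUBIC))
c2=[]
for (u,v) in [(138,175),(190,212),(246,243),(336,282)]:
    c2.append(cv2.resize(t["color"][v-26:v+26,u-26:u+26],(260,260),interpolation=cv2.INTER_CUBIC))
im=np.vstack([np.hstack(crops),np.hstack(c2)]); im=cv2.resize(im,(800,400))
cv2.imwrite("pics/crops.png",im[:,:,::-1])
E
python3 m.py
```

```text
rack 335.3 181.9 ax 1.5 28.1 [ 0.5902 -0.2024  0.018 ]
rack 280.2 180.9 ax 2.0 59.9 [ 0.5897 -0.0701  0.018 ]
rack 226.4 180.0 ax 2.1 54.4 [0.5891 0.0586 0.018 ]
rack 305.3 162.4 ax 28.3 28.4 [ 0.6359 -0.1299  0.018 ]
rack 305.3 162.1 ax 25.4 26.0 [ 0.6366 -0.1299  0.018 ]
rack 274.2 161.8 ax 27.2 27.4 [ 0.6358 -0.0549  0.018 ]
rack 242.9 161.3 ax 28.1 28.6 [0.6354 0.0202 0.018 ]
rack 243.0 161.1 ax 25.6 25.9 [0.6358 0.0201 0.018 ]
rack 211.8 160.6 ax 28.3 28.6 [0.6355 0.0951 0.018 ]
rack 211.8 160.6 ax 25.6 25.7 [0.6355 0.0951 0.018 ]
rack 178.5 159.1 ax 15.8 53.8 [0.6374 0.1752 0.018 ]
```

View pics/crops.png

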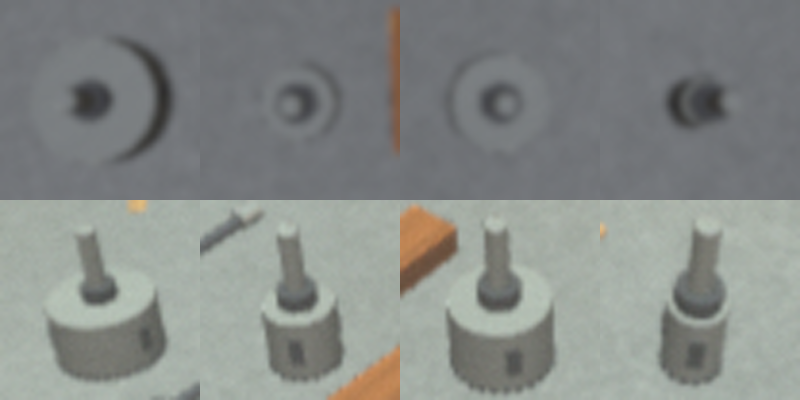

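```bash
python3 - <<'E'
from h import *
t=eyes.snapshot("side"); s=eyes.snapshot("top")
for n,a,b in [(64,(134.6,157.1),(137.9,240)),(38,(186.6,193.5),(221.8,246.4)),(50,(244.7,222.7),(284,242.4)),(26,(337.3,261.7),(357.5,231.5))]:
    print(n,np.round(onz(t,*a,.084),4),np.round(onz(s,*b,.038 if n!=26 else .045),4))
o=manip.get_obs();print(np.degrees(np.arctan2(o["tcp_rot"][1][0],o["tcp_rot"][0][0])))
E
```

```text
64 [0.4419 0.2547 0.084 ] [0.4426 0.2574 0.038 ]
38 [0.4318 0.0641 0.084 ] [0.4322 0.0634 0.038 ]
50 [ 0.4441 -0.0788  0.084 ] [ 0.4442 -0.0797  0.038 ]
26 [ 0.4727 -0.251   0.084 ] [ 0.4723 -0.2485  0.045 ]
25.88138063213427
```

Request:
{"name": "arm_command", "arguments": {
  "commands": [
    [0.6,-0.9,0,0.86,0],
    [0.6,-0.9,0,0.86,0],
    [0.6,-0.9,0,0.86,0],
    [0.6,-0.9,0,0.86,0],
    [0.6,-0.9,0,0.87,0]
  ]
}}

```text
time_s: 0.98
eef_pos: [0.3784, -0.3508, 0.2058]
tcp_rot: [[1.0, -0.003, 0.001], [-0.003, -1.0, -0.0], [0.001, 0.0, -1.0]]
wrist_force: [1.7, -0.6, -0.7]
gripper_width: 0.0485
finger_force: 0.0
```

Request:
{"name": "arm_command", "arguments": {
  "commands": [
    [0.6,-0.6,0,0,0],
    [0.6,-0.6,0,0,0],
    [0.6,-0.7,0,0,0],
    [0,0,0.8,0,0],
    [0,0,0,0,0]
  ]
}}

```text
time_s: 1.6
eef_pos: [0.4667, -0.2564, 0.1636]
tcp_rot: [[1.0, 0.001, -0.004], [0.001, -1.0, 0.002], [-0.004, -0.002, -1.0]]
wrist_force: [-0.3, -0.4, 1.2]
gripper_width: 0.0469
finger_force: 0.0
```

```bash
python3 - <<'E'
from h import *
o=manip.get_obs();print(o["eef_pos"])
s=snap("wrist","w26")
for z in(0,.084): print(proj(s,[.4725,-.25,z],o))
E
```

```text
[ 0.46666711 -0.25644112  0.16362229]
[252.34182774 174.67985953]
[250.82236034 194.02935564]
```

View pics/w26.png

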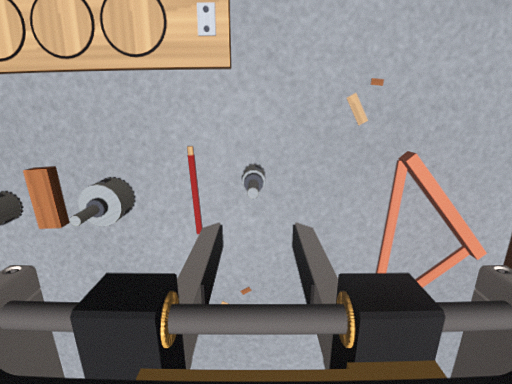

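The shank top appears at (252,193), against a prediction of (251,194), so the measurement is good to within about 1 mm.

Request:
{"name": "arm_command", "arguments": {
  "commands": [
    [0.12,-0.12,0,0,0],
    [0,0,0.8,0,0],
    [0,0,0.8,0,0],
    [0,0,0.6,0,0],
    [0,0,0,0,0]
  ]
}}

```text
time_s: 2.28
eef_pos: [0.4737, -0.2511, 0.0549]
tcp_rot: [[1.0, -0.0, -0.002], [-0.0, -1.0, 0.001], [-0.002, -0.001, -1.0]]
wrist_force: [-0.6, -0.7, 0.6]
gripper_width: 0.047
finger_force: 0.0
```

Request:
{"name": "arm_command", "arguments": {
  "commands": [
    [0,0,0,0,-1],
    [0,0,0,0,-1],
    [0,0,0,0,-1],
    [0,0,0,0,-1],
    [0,0,0,0,-1]
  ]
}}

```text
time_s: 2.9
eef_pos: [0.4744, -0.2515, 0.0559]
tcp_rot: [[1.0, 0.0, 0.001], [0.0, -1.0, -0.0], [0.001, 0.0, -1.0]]
wrist_force: [-0.5, 0.6, 6.6]
gripper_width: 0.0104
finger_force: 30.0
```

Request:
{"name": "arm_command", "arguments": {
  "commands": [
    [0,0,-0.8,0,-1],
    [0,0,-0.6,0,-1],
    [0.6,-0.5,0,0,-1],
    [0.7,-0.6,0,0,-1],
    [0.7,-0.6,0,0,-1]
  ]
}}

```text
time_s: 3.52
eef_pos: [0.5749, -0.1654, 0.1256]
tcp_rot: [[1.0, -0.0, 0.0], [-0.0, -1.0, -0.0], [0.0, 0.0, -1.0]]
wrist_force: [0.4, -0.8, -0.9]
gripper_width: 0.0106
finger_force: 30.0
```

Request:
{"name": "arm_command", "arguments": {
  "commands": [
    [0.7,-0.4,0,0,-1],
    [0.6,-0.3,0,0,-1],
    [0,0,0,0,-1],
    [0,0,0,0,-1]
  ]
}}

```text
time_s: 4.03
eef_pos: [0.6383, -0.1316, 0.1251]
tcp_rot: [[1.0, 0.0, -0.001], [0.0, -1.0, -0.0], [-0.001, 0.0, -1.0]]
wrist_force: [0.0, -0.1, -0.8]
gripper_width: 0.0103
finger_force: 30.0
```

Request:
{"name": "arm_command", "arguments": {
  "commands": [
    [0,-0.03,0.6,0,-1],
    [0,0,0.3,0,-1],
    [0,0,0.1,0,-1],
    [0,0,0,0,-1]
  ]
}}

```text
time_s: 4.53
eef_pos: [0.639, -0.13, 0.0757]
tcp_rot: [[1.0, 0.0, -0.0], [0.0, -1.0, 0.0], [-0.0, -0.0, -1.0]]
wrist_force: [0.7, 0.4, -0.2]
gripper_width: 0.01
finger_force: 30.0
```

Request:
{"name": "arm_command", "arguments": {
  "commands": [
    [0,0,0.03,0,-1],
    [0,0,0,0,-1]
  ]
}}

```text
time_s: 4.78
eef_pos: [0.6393, -0.1298, 0.0745]
tcp_rot: [[1.0, 0.0, 0.001], [0.0, -1.0, -0.0], [0.001, 0.0, -1.0]]
wrist_force: [0.3, -0.0, -0.8]
gripper_width: 0.0101
finger_force: 30.0
```

Request:
{"name": "arm_command", "arguments": {
  "commands": [
    [0,0,0.02,0,-1],
    [0,0,0,0,-1]
  ]
}}

```text
time_s: 5.03
eef_pos: [0.6396, -0.1298, 0.074]
tcp_rot: [[1.0, 0.0, 0.001], [0.0, -1.0, -0.0], [0.001, 0.0, -1.0]]
wrist_force: [-1.9, -0.5, 7.4]
gripper_width: 0.0102
finger_force: 30.0
```

Request:
{"name": "arm_command", "arguments": {
  "commands": [
    [0,0,0,0,-0.3],
    [0,0,0,0,-0.3],
    [0,0,0,0,-0.3],
    [0,0,-0.6,0,-0.3],
    [0,0,-0.9,0,0]
  ]
}}

```text
time_s: 5.65
eef_pos: [0.6381, -0.1296, 0.1475]
tcp_rot: [[1.0, 0.001, -0.003], [0.001, -1.0, 0.001], [-0.003, -0.001, -1.0]]
wrist_force: [0.3, -0.3, 0.2]
gripper_width: 0.0398
finger_force: 0.0
```

Request:
{"name": "arm_command", "arguments": {
  "commands": [
    [-0.8,-0.77,0,0,0],
    [-0.8,-0.77,0,0,0],
    [-0.8,-0.77,0,0,0],
    [-0.8,-0.77,0,0,0],
    [-0.8,-0.77,0,0,0]
  ]
}}

```text
time_s: 6.28
eef_pos: [0.4376, 0.0638, 0.1481]
tcp_rot: [[1.0, 0.0, 0.001], [0.0, -1.0, 0.0], [0.001, -0.0, -1.0]]
wrist_force: [1.1, 1.0, 1.5]
gripper_width: 0.0471
finger_force: 0.0
```

Request:
{"name": "arm_command", "arguments": {
  "commands": [
    [0,0,0,0,0],
    [0,0,0,0,0],
    [0,0,0,0,0]
  ]
}}

```text
time_s: 6.65
eef_pos: [0.4396, 0.062, 0.148]
tcp_rot: [[1.0, -0.001, 0.0], [-0.001, -1.0, 0.0], [0.0, -0.0, -1.0]]
wrist_force: [0.1, -0.6, 0.4]
gripper_width: 0.0471
finger_force: 0.0
```

```bash
python3 - <<'E'
from h import *
o=manip.get_obs();print(o["eef_pos"])
s=snap("wrist","w38")
for z in(0,.084): print(proj(s,[.432,.0638,z],o))
t=snap("top"); print("shank top of 26 on rack, predicted px",proj(t,[.636,-.13,.102]),proj(t,[.636,-.13,.056]))
a=cv2.resize(s["color"][100:300,130:390],(520,400)); b=cv2.resize(t["color"][142:182,285:325],(280,280),interpolation=cv2.INTER_CUBIC)
b=np.vstack([b,np.zeros((120,280,3),np.uint8)]); cv2.imwrite("pics/c2.png",np.hstack([a,b])[:,:,::-1])
E
```

```text
[0.43963961 0.06200528 0.14796201]
[255.9184351  189.28149515]
[255.6059243  213.67731447]
shank top of 26 on rack, predicted px [310.01214785 155.64832581] [307.3528905  159.47685717]
```

View pics/c2.png

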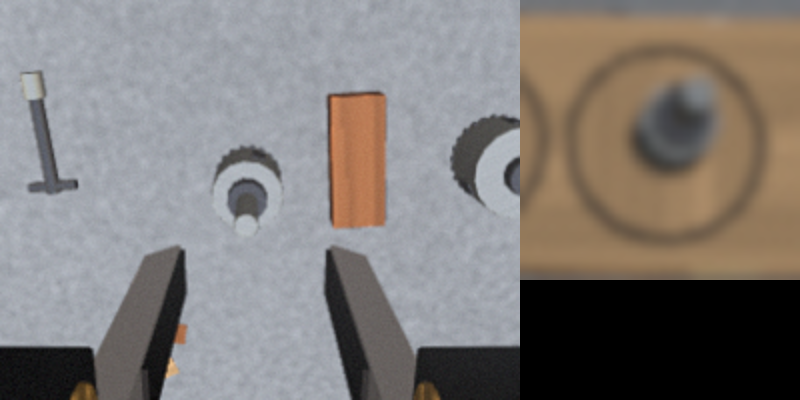

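26 on the rack sits within 1 mm of its ring centre: the shank top is at about (310,155), against a predicted (310,156). 38's shank is at (253,212), about 1–2 mm from its estimate.

Request:
{"name": "arm_command", "arguments": {
  "commands": [
    [-0.14,-0.06,0,0,0],
    [0,0,0.8,0,0],
    [0,0,0.7,0,0],
    [0,0,0.36,0,0],
    [0,0,0,0,0]
  ]
}}

```text
time_s: 7.38
eef_pos: [0.4308, 0.0656, 0.0541]
tcp_rot: [[1.0, 0.0, -0.003], [0.0, -1.0, -0.0], [-0.003, 0.0, -1.0]]
wrist_force: [-0.1, 0.2, 0.6]
gripper_width: 0.0469
finger_force: 0.0
```

Request:
{"name": "arm_command", "arguments": {
  "commands": [
    [0,0,0,0,-1],
    [0,0,0,0,-1],
    [0,0,0,0,-1],
    [0,0,0,0,-1],
    [0,0,0,0,-1]
  ]
}}

```text
time_s: 8.0
eef_pos: [0.4321, 0.0658, 0.0552]
tcp_rot: [[1.0, 0.0, 0.0], [0.0, -1.0, 0.0], [0.0, -0.0, -1.0]]
wrist_force: [-1.0, -1.2, 4.4]
gripper_width: 0.0103
finger_force: 30.0
```

Request:
{"name": "arm_command", "arguments": {
  "commands": [
    [0,0,-0.8,0,-1],
    [0,0,-0.6,0,-1],
    [0.6,0.35,0,0,-1],
    [0.9,0.5,0,0,-1],
    [0.9,0.55,0,0,-1]
  ]
}}

```text
time_s: 8.62
eef_pos: [0.5532, -0.0049, 0.1252]
tcp_rot: [[1.0, 0.001, 0.0], [0.001, -1.0, 0.0], [0.0, -0.0, -1.0]]
wrist_force: [0.5, 1.3, -1.1]
gripper_width: 0.0103
finger_force: 30.0
```

Request:
{"name": "arm_command", "arguments": {
  "commands": [
    [0.9,0.55,0,0,-1],
    [0.7,0.4,0,0,-1],
    [0,0,0,0,-1],
    [0,0,0,0,-1]
  ]
}}

```text
time_s: 9.12
eef_pos: [0.6313, -0.0513, 0.1244]
tcp_rot: [[1.0, 0.001, -0.001], [0.001, -1.0, 0.0], [-0.001, -0.0, -1.0]]
wrist_force: [-0.2, 0.8, -1.7]
gripper_width: 0.0102
finger_force: 30.0
```

Placing height z = 0.0552 + 0.018 = 0.0732.

Request:
{"name": "arm_command", "arguments": {
  "commands": [
    [0.09,0.07,0,0,-1],
    [0,0,0.5,0,-1],
    [0,0,0.3,0,-1],
    [0,0,0.18,0,-1],
    [0,0,0,0,-1]
  ]
}}

```text
time_s: 9.75
eef_pos: [0.6362, -0.0551, 0.0756]
tcp_rot: [[1.0, 0.001, -0.001], [0.001, -1.0, 0.0], [-0.001, -0.0, -1.0]]
wrist_force: [-0.6, 0.1, -1.1]
gripper_width: 0.0101
finger_force: 30.0
```

Request:
{"name": "arm_command", "arguments": {
  "commands": [
    [0,0,0.05,0,-1],
    [0,0,0,0,-1]
  ]
}}

```text
time_s: 10.0
eef_pos: [0.6367, -0.0552, 0.0738]
tcp_rot: [[1.0, 0.0, 0.001], [0.0, -1.0, 0.0], [0.001, -0.0, -1.0]]
wrist_force: [-0.2, -1.0, -1.0]
gripper_width: 0.0104
finger_force: 30.0
```

Request:
{"name": "arm_command", "arguments": {
  "commands": [
    [0,0,0.02,0,-1],
    [0,0,0,0,-0.3],
    [0,0,0,0,-0.3],
    [0,0,0,0,-0.3],
    [0,0,0,0,-0.3]
  ]
}}

```text
time_s: 10.62
eef_pos: [0.6364, -0.0553, 0.0724]
tcp_rot: [[1.0, 0.0, -0.0], [0.0, -1.0, 0.0], [-0.0, -0.0, -1.0]]
wrist_force: [-0.5, 0.0, -0.1]
gripper_width: 0.0326
finger_force: 0.0
```

Request:
{"name": "arm_command", "arguments": {
  "commands": [
    [0,0,-0.6,0,-0.3],
    [0,0,-0.9,0,0],
    [-0.9,0.1,0,0,0],
    [-0.9,0.1,0,0,0],
    [-0.9,0.1,0,0,0]
  ]
}}

```text
time_s: 11.25
eef_pos: [0.5001, -0.0704, 0.1475]
tcp_rot: [[1.0, 0.0, 0.0], [0.0, -1.0, -0.0], [0.0, 0.0, -1.0]]
wrist_force: [1.3, -0.3, 0.1]
gripper_width: 0.0469
finger_force: 0.0
```

Request:
{"name": "arm_command", "arguments": {
  "commands": [
    [-0.7,0.1,0,0,0],
    [-0.4,0.1,0,0,0],
    [0,0,0,0,0],
    [0,0,0,0,0]
  ]
}}

```text
time_s: 11.75
eef_pos: [0.4474, -0.0801, 0.1477]
tcp_rot: [[1.0, 0.001, 0.001], [0.001, -1.0, 0.0], [0.001, -0.0, -1.0]]
wrist_force: [-0.5, -0.7, 0.8]
gripper_width: 0.047
finger_force: 0.0
```

```bash
python3 - <<'E'
from h import *
o=manip.get_obs();print(o["eef_pos"])
s=snap("wrist","w50")
for z in(0,.084): print(proj(s,[.444,-.0795,z],o))
t=snap("top"); print("38 shank top predicted px",proj(t,[.636,-.0549,.102]))
a=cv2.resize(s["color"][100:300,130:390],(520,400)); b=cv2.resize(t["color"][142:182,255:295],(280,280),interpolation=cv2.INTER_CUBIC)
b=np.vstack([b,np.zeros((120,280,3),np.uint8)]); cv2.imwrite("pics/c3.png",np.hstack([a,b])[:,:,::-1])
E
```

```text
[ 0.44741843 -0.08011921  0.14774387]
[256.91360901 185.94476134]
[256.91076284 209.3466678 ]
38 shank top predicted px [275.96509196 154.89368636]
```

View pics/c3.png

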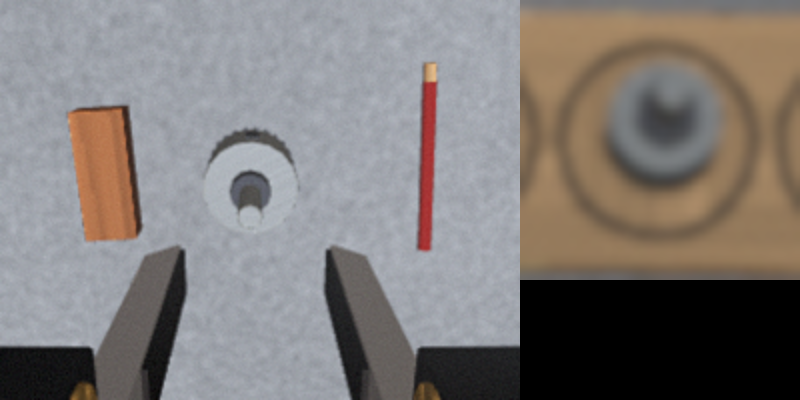

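38 is centred on its ring: the shank is at (275.6,155), against a predicted (276,155). 50's shank is at (255,207.5), about 1.5 mm from its estimate.

Request:
{"name": "arm_command", "arguments": {
  "commands": [
    [-0.05,-0.02,0,0,0],
    [0,0,0.8,0,0],
    [0,0,0.7,0,0],
    [0,0,0.36,0,0],
    [0,0,0,0,0]
  ]
}}

```text
time_s: 12.48
eef_pos: [0.4432, -0.079, 0.0534]
tcp_rot: [[1.0, 0.001, -0.003], [0.001, -1.0, 0.0], [-0.003, -0.0, -1.0]]
wrist_force: [0.5, 0.1, 0.6]
gripper_width: 0.0469
finger_force: 0.0
```

Request:
{"name": "arm_command", "arguments": {
  "commands": [
    [0,0,0,0,-1],
    [0,0,0,0,-1],
    [0,0,0,0,-1],
    [0,0,0,0,-1],
    [0,0,0,0,-1]
  ]
}}

```text
time_s: 13.1
eef_pos: [0.4439, -0.0793, 0.0546]
tcp_rot: [[1.0, 0.0, 0.0], [0.0, -1.0, 0.0], [0.0, -0.0, -1.0]]
wrist_force: [0.5, 0.3, -1.5]
gripper_width: 0.0105
finger_force: 30.0
```

Request:
{"name": "arm_command", "arguments": {
  "commands": [
    [0,0,-0.8,0,-1],
    [0,0,-0.6,0,-1],
    [0.6,-0.5,0,0,-1],
    [0.9,-0.5,0,0,-1],
    [0.9,-0.5,0,0,-1]
  ]
}}

```text
time_s: 13.72
eef_pos: [0.5652, -0.0036, 0.1246]
tcp_rot: [[1.0, -0.0, 0.0], [-0.0, -1.0, -0.0], [0.0, 0.0, -1.0]]
wrist_force: [0.8, -0.6, -1.2]
gripper_width: 0.0104
finger_force: 30.0
```

Request:
{"name": "arm_command", "arguments": {
  "commands": [
    [0.9,-0.4,0,0,-1],
    [0.55,-0.1,0,0,-1],
    [0,0,0,0,-1],
    [0,0,0,0,-1]
  ]
}}

```text
time_s: 14.22
eef_pos: [0.6356, 0.0204, 0.124]
tcp_rot: [[1.0, 0.0, -0.001], [0.0, -1.0, -0.0], [-0.001, 0.0, -1.0]]
wrist_force: [0.4, -0.5, -1.5]
gripper_width: 0.0103
finger_force: 30.0
```

Target z is 0.0728.

Request:
{"name": "arm_command", "arguments": {
  "commands": [
    [0,0,0.5,0,-1],
    [0,0,0.3,0,-1],
    [0,0,0.2,0,-1],
    [0,0,0.01,0,-1],
    [0,0,0,0,-1]
  ]
}}

```text
time_s: 14.85
eef_pos: [0.6368, 0.0208, 0.0745]
tcp_rot: [[1.0, 0.0, 0.001], [0.0, -1.0, 0.0], [0.001, -0.0, -1.0]]
wrist_force: [0.7, 0.0, -1.1]
gripper_width: 0.0102
finger_force: 30.0
```

Request:
{"name": "arm_command", "arguments": {
  "commands": [
    [0,0,0.04,0,-1],
    [0,0,0,0,-0.3],
    [0,0,0,0,-0.3],
    [0,0,0,0,-0.3],
    [0,0,0,0,-0.3]
  ]
}}

```text
time_s: 15.48
eef_pos: [0.6365, 0.0208, 0.0721]
tcp_rot: [[1.0, 0.0, 0.0], [0.0, -1.0, 0.0], [0.0, -0.0, -1.0]]
wrist_force: [0.2, 0.2, 0.3]
gripper_width: 0.0328
finger_force: 0.0
```

Request:
{"name": "arm_command", "arguments": {
  "commands": [
    [0,0,-0.6,0,-0.3],
    [0,0,-0.9,0,0],
    [-0.7,-0.8,0,0,0],
    [-0.7,-0.8,0,0,0],
    [-0.7,-0.8,0,0,0]
  ]
}}

```text
time_s: 16.1
eef_pos: [0.5303, 0.1418, 0.1472]
tcp_rot: [[1.0, 0.0, 0.001], [0.0, -1.0, 0.0], [0.001, -0.0, -1.0]]
wrist_force: [-0.2, 0.7, 0.3]
gripper_width: 0.0468
finger_force: 0.0
```

Request:
{"name": "arm_command", "arguments": {
  "commands": [
    [-0.7,-0.8,0,0,0],
    [-0.6,-0.8,0,0,0],
    [-0.4,-0.7,0,0,0],
    [0,0,0,0,0],
    [0,0,0,0,0]
  ]
}}

```text
time_s: 16.73
eef_pos: [0.4467, 0.2552, 0.147]
tcp_rot: [[1.0, 0.0, 0.0], [0.0, -1.0, -0.0], [0.0, 0.0, -1.0]]
wrist_force: [0.4, -0.0, 0.2]
gripper_width: 0.0468
finger_force: 0.0
```

```bash
python3 - <<'E'
from h import *
o=manip.get_obs();print(o["eef_pos"])
s=snap("wrist","w64")
for z in(0,.084): print(proj(s,[.4423,.256,z],o))
t=snap("top"); print("50 shank top predicted px",proj(t,[.636,.0202,.102]))
a=cv2.resize(s["color"][100:300,130:390],(520,400)); b=cv2.resize(t["color"][142:182,223:263],(280,280),interpolation=cv2.INTER_CUBIC)
b=np.vstack([b,np.zeros((120,280,3),np.uint8)]); cv2.imwrite("pics/c4.png",np.hstack([a,b])[:,:,::-1])
E
```

```text
[0.44669933 0.25516659 0.14701556]
[256.69141125 186.82099023]
[256.64841449 210.60796493]
50 shank top predicted px [241.84332967 154.15759555]
```

View pics/c4.png

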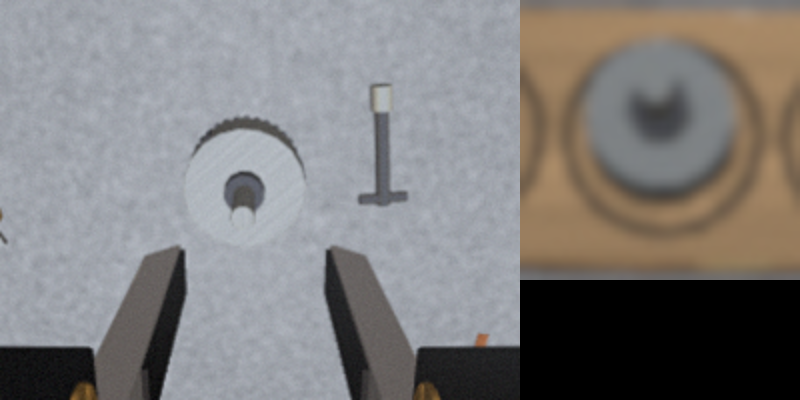

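50 is centred on its ring to within about 1.5 mm. 64's shank is at (251.5,207), so it lies about 3 mm further in +y than estimated.

Request:
{"name": "arm_command", "arguments": {
  "commands": [
    [-0.05,-0.06,0,0,0],
    [0,0,0.8,0,0],
    [0,0,0.7,0,0],
    [0,0,0.34,0,0],
    [0,0,0,0,0]
  ]
}}

```text
time_s: 17.45
eef_pos: [0.4436, 0.2584, 0.0544]
tcp_rot: [[1.0, 0.0, -0.002], [0.0, -1.0, -0.001], [-0.002, 0.001, -1.0]]
wrist_force: [-0.0, 0.6, -0.5]
gripper_width: 0.0469
finger_force: 0.0
```

Request:
{"name": "arm_command", "arguments": {
  "commands": [
    [0,0,0,0,-1],
    [0,0,0,0,-1],
    [0,0,0,0,-1],
    [0,0,0,0,-1],
    [0,0,0,0,-1]
  ]
}}

```text
time_s: 18.08
eef_pos: [0.4438, 0.2586, 0.055]
tcp_rot: [[1.0, 0.0, -0.0], [0.0, -1.0, -0.0], [-0.0, 0.0, -1.0]]
wrist_force: [-0.4, -0.3, -2.1]
gripper_width: 0.0102
finger_force: 30.0
```

Request:
{"name": "arm_command", "arguments": {
  "commands": [
    [0,0,-0.7,0,-1],
    [0,0,-0.8,0,-1],
    [0,0,-0.7,0,-1],
    [0.4,0.8,0,0,-1],
    [0.5,0.9,0,0,-1]
  ]
}}

```text
time_s: 18.7
eef_pos: [0.4891, 0.1732, 0.1655]
tcp_rot: [[1.0, 0.002, 0.001], [0.002, -1.0, 0.0], [0.001, -0.0, -1.0]]
wrist_force: [0.0, -0.2, -3.0]
gripper_width: 0.0105
finger_force: 30.0
```

Request:
{"name": "arm_command", "arguments": {
  "commands": [
    [0.8,0.7,0,0,-1],
    [0.9,0.5,0,0,-1],
    [0.8,0.25,0,0,-1],
    [0.4,0.1,0,0,-1],
    [0,0,0,0,-1]
  ]
}}

```text
time_s: 19.32
eef_pos: [0.6345, 0.0955, 0.1641]
tcp_rot: [[1.0, -0.001, -0.001], [-0.001, -1.0, -0.0], [-0.001, 0.0, -1.0]]
wrist_force: [0.4, -0.3, -1.8]
gripper_width: 0.0101
finger_force: 30.0
```

Request:
{"name": "arm_command", "arguments": {
  "commands": [
    [0,0,0,0,-1],
    [0,0,0,0,-1]
  ]
}}

```text
time_s: 19.58
eef_pos: [0.6332, 0.0967, 0.1651]
tcp_rot: [[1.0, 0.001, -0.0], [0.001, -1.0, 0.0], [-0.0, -0.0, -1.0]]
wrist_force: [-0.3, -0.4, -2.2]
gripper_width: 0.0102
finger_force: 30.0
```

Target z is 0.073, so the total descent is 1.82 units. The x and y corrections are +2 mm and −1 mm.

Request:
{"name": "arm_command", "arguments": {
  "commands": [
    [0.04,0.03,0.7,0,-1],
    [0,0,0.7,0,-1],
    [0,0,0.3,0,-1],
    [0,0,0.1,0,-1],
    [0,0,0,0,-1]
  ]
}}

```text
time_s: 20.2
eef_pos: [0.6363, 0.095, 0.0758]
tcp_rot: [[1.0, 0.0, 0.001], [0.0, -1.0, 0.0], [0.001, -0.0, -1.0]]
wrist_force: [-0.5, -0.9, -1.6]
gripper_width: 0.0105
finger_force: 30.0
```

Request:
{"name": "arm_command", "arguments": {
  "commands": [
    [0,0,0.05,0,-1],
    [0,0,0,0,-1]
  ]
}}

```text
time_s: 20.45
eef_pos: [0.6362, 0.0948, 0.0731]
tcp_rot: [[1.0, 0.0, 0.001], [0.0, -1.0, 0.0], [0.001, -0.0, -1.0]]
wrist_force: [0.7, 0.1, -1.5]
gripper_width: 0.01
finger_force: 30.0
```

Request:
{"name": "arm_command", "arguments": {
  "commands": [
    [0,0,0,0,-0.3],
    [0,0,0,0,-0.3],
    [0,0,0,0,-0.3],
    [0,0,0,0,-0.3]
  ]
}}

```text
time_s: 20.95
eef_pos: [0.636, 0.0948, 0.0726]
tcp_rot: [[1.0, 0.0, 0.0], [0.0, -1.0, 0.0], [0.0, -0.0, -1.0]]
wrist_force: [0.0, 0.2, 0.2]
gripper_width: 0.0329
finger_force: 0.0
```

Request:
{"name": "arm_command", "arguments": {
  "commands": [
    [0,0,-0.6,0,-0.3],
    [0,0,-0.9,0,0],
    [-0.9,0,-0.5,0,0],
    [-0.9,0,0,0,0],
    [-0.9,0,0,0,0]
  ]
}}

```text
time_s: 21.58
eef_pos: [0.4997, 0.0947, 0.1728]
tcp_rot: [[1.0, 0.0, 0.001], [0.0, -1.0, 0.0], [0.001, -0.0, -1.0]]
wrist_force: [0.2, 0.7, -0.0]
gripper_width: 0.0472
finger_force: 0.0
```

```bash
python3 - <<'E'
from h import *
t=snap("top"); d=snap("side","side_end")
for n,y in((64,.0951),(50,.0202),(38,-.0549),(26,-.1299)): print(n,proj(t,[.636,y,.102]),proj(t,[.636,y,.056]))
a=cv2.resize(t["color"][137:187,165:355],(760,200),interpolation=cv2.INTER_CUBIC)
b=cv2.resize(d["color"][110:250,190:390],(540,378)); b=np.hstack([b,np.zeros((378,220,3),np.uint8)])
cv2.imwrite("pics/end.png",np.vstack([a,b])[:,:,::-1])
E
```

```text
64 [207.79607922 153.44327562] [210.06146087 157.38565256]
50 [241.84332967 154.15759555] [242.46692304 158.06593181]
38 [275.96509196 154.89368636] [274.94299658 158.76397989]
26 [309.96688757 155.64730922] [307.30980099 159.47589858]
```

View pics/end.png

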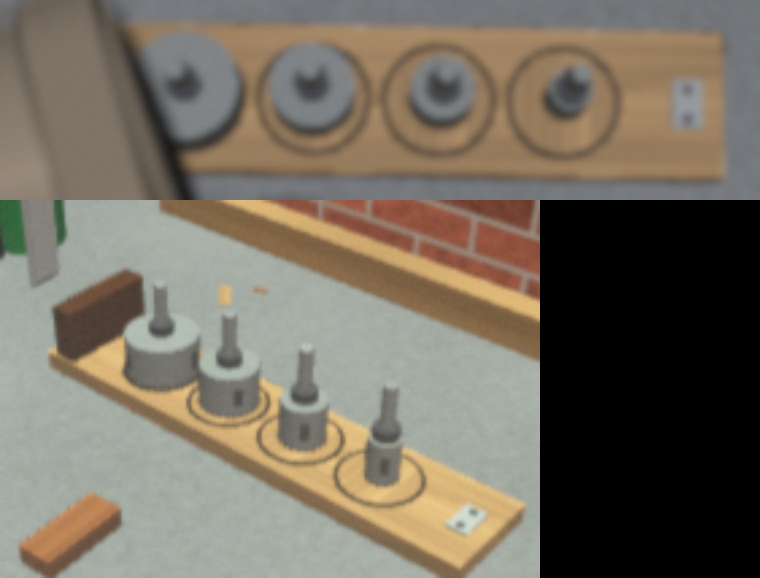

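64, 50, 38 and 26 stand in order from the stop, all upright. The arm partly hides 64 (about (210,154) in the top picture), so I'll clear it and check again.

Request:
{"name": "arm_command", "arguments": {
  "commands": [
    [-0.5,0.9,0,0,0],
    [0,1,0,0,0],
    [0,1,0,0,0],
    [0,1,0,0,0],
    [0,1,0,0,0]
  ]
}}

```text
time_s: 22.3
eef_pos: [0.4762, -0.152, 0.1728]
tcp_rot: [[1.0, 0.001, 0.001], [0.001, -1.0, -0.0], [0.001, 0.0, -1.0]]
wrist_force: [2.5, 0.1, -0.1]
gripper_width: 0.047
finger_force: 0.0
```

Request:
{"name": "arm_command", "arguments": {
  "commands": [
    [0,1,0,0,0],
    [0,1,0,0,0],
    [0,0,0,0,0],
    [0,0,0,0,0]
  ]
}}

```text
time_s: 22.8
eef_pos: [0.4762, -0.2499, 0.1723]
tcp_rot: [[1.0, 0.0, -0.0], [0.0, -1.0, 0.0], [-0.0, -0.0, -1.0]]
wrist_force: [0.1, 0.1, 0.6]
gripper_width: 0.0471
finger_force: 0.0
```

```bash
python3 - <<'E'
from h import *
t=snap("top"); d=snap("side")
print(proj(d,[.636,.0951,.102]),proj(d,[.636,.0202,.102]))
a=t["color"][137:187,185:261].copy(); a=cv2.resize(a,(760,500),interpolation=cv2.INTER_CUBIC)
for y,c in((.0951,(255,0,0)),(.0202,(255,0,0))):
    for z,r in((.018,.0345),(.056,.032 if y>.05 else .025),(.102,.0055)):
        P=[(proj(t,[.636+r*np.cos(k),y+r*np.sin(k),z])-[185,137]+.5)*10-.5 for k in np.linspace(0,6.28,60)]
        cv2.polylines(a,[np.int32(P)],True,c)
cv2.imwrite("pics/end2.png",a[:,:,::-1])
E
```

```text
[248.98348392 139.96809407] [274.62316939 151.3924708 ]
```

View pics/end2.png

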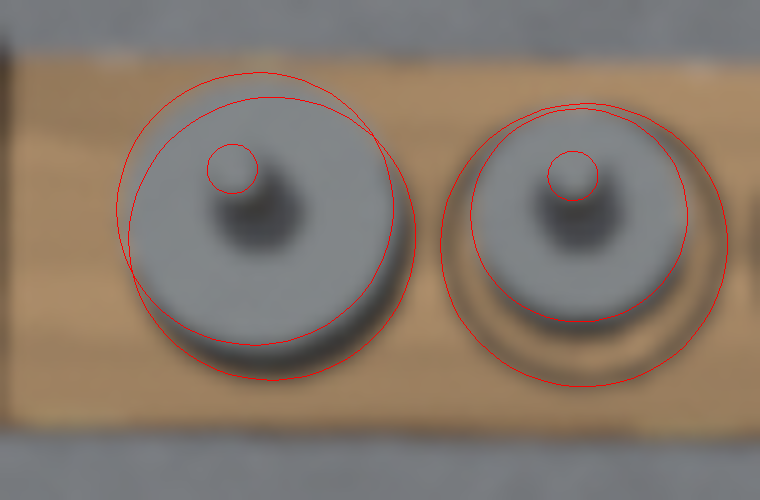

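In this view each drawn outline lies within about 1.5 mm of its saw, so both 64 and 50 are centred. Handing in.

```bash
python3 -c "
from workcell import manip; print(manip.job_done())"
```

```text
the job is handed in; nothing more can be done
None
```

All four hole saws stand upright and released on their rings, running 64, 50, 38, 26 mm outward from the stop block and each centred to about 1.5 mm, and I handed the job in at about 23 s; no verdict was shown.

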